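Uncouple the hopper drawbar and hold it up

ROBOT

A 6-joint arm with a two-finger parallel gripper is mounted at the origin on the work surface. World frame = base frame: x ahead of the robot, y to its left, z up, the work surface at z = 0. Lengths are in mm, angles in rad, forces in N, time in s.
With the tool pointing down it reaches from about 300 to 750 mm from the base axis. Payload 8.5 kg.
Tool frame: the origin (TCP) lies midway between the tips of the shut fingers; the grasp point (between the pads) lies 19 mm behind it; z points along the fingers, y is the line along which they close (so a half turn about z gives the same grasp; the last joint's range is limited). The gripper opens to 85 mm and grips with 20 to 120 N. Pads are 22 mm wide; open, the fingers measure 114 mm over their backs; the gripper's body (76 mm by 85 mm) begins 54 mm behind the grasp point. The pads swing forward as they close: fully open they stand 13 mm farther back than shut.
Start: joints at [1.1, 0.381, 1.297, -0, 1.464, -0.215], TCP at [139.153, 532.087, 231.322] pointing down, gripper open.
Joint ranges: [-3.11, 3.11], [-0.89, 2.33], [0.22, 2.48], [-1.42, 4.56], [0.17, 2.85], [-2.88, 2.88]. Speed limits (rad/s): [2.39, 2.39, 3.14, 3.14, 3.14, 3.14].

INTERFACE

Orientations are given as [roll, pitch, yaw] about the fixed x, y, z axes, in that order (R = Rz(yaw) Ry(pitch) Rx(roll)).
In Python, from rig import state, camera, camera_model, close_job gives the robot as it stands.
- The arm moves only by the shell command python3 -m handwheel 'ROWS' [OPENING] [FORCE]. ROWS is JSON, a list of rows, each an object with "translation": the shift along the tool's x, y, z each as a share of 0.5 m, from -1 to 1, a list of three; "roll": the turn about the tool's z as a share of 0.5 rad, from -1 to 1. A call has 1 to 12 rows; each row is the pose to reach, as a shift and turn from the pose commanded when the call began, along the tool's axes at that moment; what a row does not reach only later rows make up. A row lasts 1/8 s, in which the tool goes at most 62.5 mm and 10.7 degrees, less where a joint would pass 70% of its speed; a pose out of reach is approached as far as the arm can. A call with a number of a shift or a turn outside -1 to 1 is refused whole. A call with a gripper value outside its range is refused whole. OPENING is the closure in counts, from 0 (fully open) to 255 (shut), set as the call begins (- or left out, the last holds). The fingers move at their own pace and stop on an object; FORCE is the grip in N (left out, the last holds). Time passes only in rows, so rows that repeat a pose let the fingers close. It gives the time, the measured TCP pose, the force, the opening and the grip force at its end, in the units of the state.
- state(): the state, without advancing time (a new reading comes with each control period).
- camera(name): name is "scene" or "top" or "wrist"; returns the picture (420x560x3 uint8, blue, green, red); there is no depth.
- camera_model(name): a dict with "fovy" (degrees; the focal length in pixels is half the picture's height over the tangent of half this angle, whatever the lens; pixels are square), "cx", "cy" (the principal point, pixels), "k1" (the pictures are not rectified: a ray, as slopes to the right and down, at radius r is drawn at 1 + k1 r^2 times it, then the intrinsics apply), "rvec" (rotation vector, rad) and "tvec" (3), from world to camera coordinates, as OpenCV has them. Camera axes: x right, y down, z forward; pixel columns grow to the right and rows downward; lengths in mm; the calibration is good to about 2 mm. A picture is of the moment at which its call begins: read the wrist's pose just before it. camera_model takes no time and is no camera call; for the wrist camera it gives the pose at the moment of the call.
- close_job(): hands the job in; it is judged then, once.
The state is a dict: "time_s": time; "joint_pos": joint angles; "qvel": joint speeds; "tau": joint torques, N m; "tool_pos": TCP position; "tool_rot": TCP orientation; "ft_force": force on the tool from outside, world axes, zero at the start; "torque": the same for the moment, N m; "grip_width": opening from 0.0 (shut) to 1.0 (fully open); "finger_force": force on a finger pad.
Only numpy, scipy, OpenCV 4.12 (cv2) and the standard library are available. Lean on these libraries where they do the work, as an engineer would, in place of code of your own. Each camera call takes 0.05 s, during which the arm holds its last target. There are 200 camera calls.

TASK

First swing the sensor arm away from over the hitch until it points over its parking pin, tilt it level, and let go of it. Then pull the hitch's spring latch sideways by its knob, lift the tongue off its ball with the latch held out, and finish while still holding it raised, the coupler about 8 cm above where it sat on the ball (at least 6 cm). Leave the screwdriver, the bottle and the cup where they are.

Things in the scene. Friction and masses are not known exactly. Their poses are not given: they have to be found in the camera images.
- dock: Fixed aluminium base plate 210 x 875 x 10 mm carrying the hitch. Origin: on the table surface right under the hitch ball. Own y: along the tongue, from the ball to the blue hopper (200 x 280 mm, 206 mm high, centre 430 mm from the ball). Own x: across the tongue, away from the latch knob (world x at yaw 0). z up.
- ball (a point): Centre of the steel hitch ball, diameter 32 mm, 66 mm above the table, hidden inside the coupler; under it sits a collar 28 mm across that the latch fork grips.
- hinge_axis (a point): Middle of the tongue's hinge: a horizontal axis along the dock's x, 78 mm above the table, 240 mm from the ball at the hopper's end.
- coupler: Dark steel box 54 (x) x 58 (y) x 33 mm at the free end of the blue tongue (bar 40 x 24 mm), over the ball; top 98 mm above the table when seated. Origin inside it, 240 mm from the hinge axis, 78 mm up when seated; axes then as the dock's. Carries the latch. Held at the latch knob, tongue and coupler need 3 to 6 N upwards; let go, they fall back.
- tongue (a joint): Lift angle of the tongue about its hinge, rad: 0 seated on the ball, grows as the coupler rises, stop at 0.9. The coupler rises 240 mm x sin(angle), so 8 cm is 0.34 rad. While the latch is in, the tongue lifts only about 2 mm.
- latch (a joint): How far the latch is pulled out, m: 0 home, stop at 0.022. It slides along the dock's -x (out of the coupler's side, away from the tongue). Its spring pulls it home with about 4.5 N at 0 and 11 N at the stop. The ball is free from 0.016 on; once the coupler is above the ball the latch may go home again.
- latch_knob (a point): Centre of the latch's black knob, the thing to grip: upright cylinder 28 mm across, 30 mm tall, on a 14 mm stem, 66 mm to the dock's -x side of the ball, centre 127 mm above the table (29 mm above the coupler's top). It is on the coupler, so lifting it lifts the tongue; it then follows a circle about the hinge axis and leans with the tongue.
- swivel (a joint): Sensor arm's turn about its upright post, rad: 0 when it points over the parking pin, positive when swung towards the hitch (clockwise seen from above). Range -0.6 to 2.0. Stays where it is left (friction about 1 N at the ball grip).
- tilt (a joint): Sensor arm's tilt about a horizontal axis across the arm through point pivot, rad: 0 level, positive with its tip up. Range -0.3 to 0.8. Stays where it is left (friction, 2 to 3 N at the ball grip).
- pivot (a point): Where the swivel axis (vertical) and the tilt axis cross, on top of the sensor post: 200 mm above the table.
- ball_grip (a point): Centre of the black ball grip, 28 mm across, on top of the sensor arm's end (steel bar 14 mm thick, 26 mm aluminium end block, short sensor hanging 36 mm below the bar's axis). It lies 170 mm out along the arm from the pivot and 38 mm above the bar's axis (26 mm above the block's top); with the arm level it is 238 mm above the table.
- pin_top (a point): Top of the parking pin, an upright steel pin 12 mm thick, 135 mm above the table, 170 mm from the pivot: the parked arm points at it, its ball grip straight above it.
- driver: Bystander: screwdriver 190 mm long lying on the table, origin at the underside near its middle.
- oil: Bystander: white bottle 48 mm across, 110 mm tall, origin at the centre of its underside.
- cup: Bystander: steel cup 72 mm across, 60 mm tall, origin at the centre of its underside.

How it is judged:
By the outcome, as a careful person would: the job done as asked, in the order asked, and still so for the second after the job is handed in, while the arm keeps its last pose, push and grip.
It also fails if it takes over 54 s, if anything falls off the work surface, if the arm or the gripper's body presses on something with over 40 N, if the wrist force passes 120 N, or if a joint passes its speed limit or range.

## Working session

There is one attempt and no reset: what is moved stays moved. The work goes in short steps, Python scripts to look and compute and a shell command to move; the robot and the scene stay as the last step left them, time stands still between calls to the robot, and variables do not carry over. Pictures are saved under pics/ and viewed, at most 10 in all, crops included, and the job is handed in when it is done.

```bash
mkdir -p pics
python3 - <<'E'
from rig import *
import cv2,numpy as np
s=state();print(s)
a=camera("scene");b=camera("top")
cv2.imwrite("pics/s1.png",a);cv2.imwrite("pics/t1.png",b)
for n in("scene","top","wrist"):print(n,camera_model(n))
E
```

```text
{'time_s': 0.0, 'joint_pos': array([ 1.09967869e+00,  3.81221703e-01,  1.29827481e+00,  2.57019614e-05,
        1.46360342e+00, -2.15322015e-01]), 'qvel': array([1.08765148e-03, 1.58636027e-03, 7.53773374e-04, 4.54616212e-05,
       2.71821820e-04, 1.94090885e-04]), 'tau': array([-1.57638838e-04, -4.48453581e+01, -2.31280518e+01, -2.57324618e-04,
        4.72526604e-03, -5.70024940e-05]), 'tool_pos': array([139.0283485 , 531.83241463, 230.69324055]), 'tool_rot': array([-3.14012563e+00, -3.47009783e-04,  2.88579401e+00]), 'ft_force': array([-0.14086828, -0.41770243, -1.04606831]), 'torque': array([-0.00418265, -0.0068749 , -0.04897942]), 'finger_force': 0.0, 'grip_width': 0.9964538571624488}
scene {'fovy': 44.02593046727158, 'cx': 279.9967765201421, 'cy': 212.62886485641664, 'k1': -0.08536234494447559, 'rvec': array([ 1.24855593,  2.15864935, -1.01815433]), 'tvec': array([ 308.581429  , -176.24551384, 1909.05855696])}
top {'fovy': 54.63258059947065, 'cx': 278.84927935487025, 'cy': 206.51871720100027, 'k1': -0.07333924654326003, 'rvec': array([ 2.07960368, -2.145366  ,  0.21991289]), 'tvec': array([-27.43816552, 571.21556674, 999.00841959])}
wrist {'fovy': 68.83839761174855, 'cx': 279.8906656694699, 'cy': 213.30064395983516, 'k1': -0.018254808399845075, 'rvec': array([-2.31245543, -1.78643678, -0.23417046]), 'tvec': array([-548.84026212,  -34.57939762,  379.96402368])}
```

View pics/s1.png

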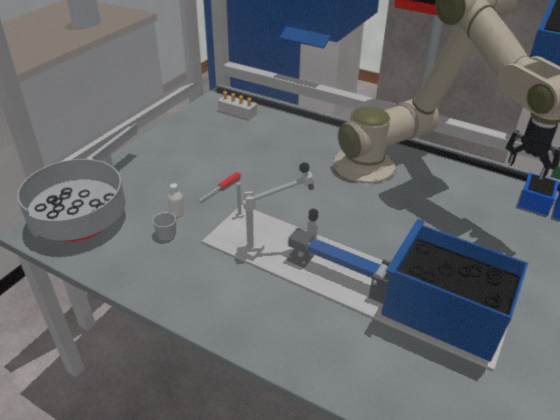

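View pics/t1.png

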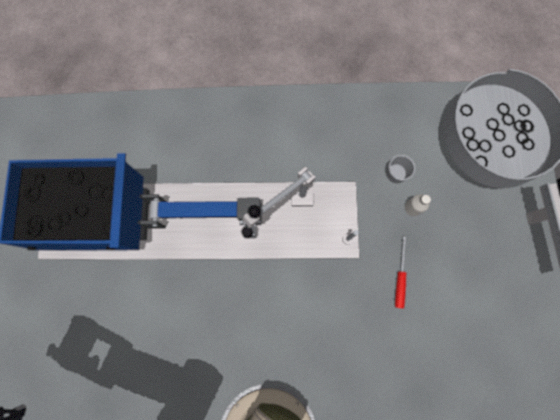

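The scene view shows the sensor post at (250,200), the ball grip at (305,168), the latch knob at (313,215) and the pin at (240,185). In the top view the grip is at about (255,211), the knob (248,231), the pin (349,236) and the post (307,175). I'll enlarge both.

Run:
```python
import cv2,numpy as np
a=cv2.imread("pics/s1.png")[145:265,220:340];b=cv2.imread("pics/t1.png")[150:270,235:365]
a=cv2.resize(a,(390,390),interpolation=cv2.INTER_CUBIC);b=cv2.resize(b,None,fx=3,fy=3,interpolation=cv2.INTER_CUBIC)
b=cv2.copyMakeBorder(b,0,30,0,0,cv2.BORDER_CONSTANT)
cv2.imwrite("pics/c1.png",np.hstack([a,b]))
```

```text
(no output)
```

View pics/c1.png

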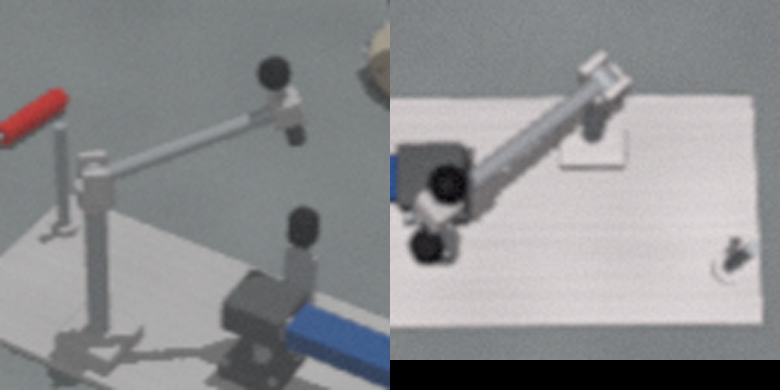

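```bash
cat > h.py <<'E'
from rig import *
import cv2,numpy as np
def K(m):
    f=210/np.tan(np.radians(m["fovy"]/2));return np.array([[f,0,m["cx"]],[0,f,m["cy"]],[0,0,1.]]),np.array([m["k1"],0,0,0.])
def ray(m,uv):
    k,d=K(m);p=cv2.undistortPoints(np.array([[uv]],float),k,d)[0,0]
    R=cv2.Rodrigues(m["rvec"])[0];return -R.T@m["tvec"],R.T@np.array([p[0],p[1],1])
def atz(m,uv,z):
    o,d=ray(m,uv);return o+d*(z-o[2])/d[2]
def tri(*mu):
    A=np.zeros((3,3));b=np.zeros(3)
    for m,uv in mu:
        o,d=ray(m,uv);d/=np.linalg.norm(d);P=np.eye(3)-np.outer(d,d);A+=P;b+=P@o
    x=np.linalg.solve(A,b)
    return x,[proj(m,x)-uv for m,uv in mu]
def proj(m,x):
    k,d=K(m);return cv2.projectPoints(np.array([x],float),m["rvec"],m["tvec"],k,d)[0][0,0]
E
python3 - <<'E'
from h import *
np.set_printoptions(precision=1,suppress=True)
S=camera_model("scene");T=camera_model("top")
for n,s,t,z in[("grip",(304.3,167.5),(254.7,211.3),0),("knob",(313.2,214.5),(247.7,232),127),("pivot",(249.5,201),(306.7,175),200),("pin",(238.5,183.5),(355.5,232),135)]:
    print(n,*tri((S,s),(T,t)),atz(S,s,z),atz(T,t,z))
print("topcam",ray(T,(280,210))[0])
for p in [(237.5,198.5),(357,182),(358,258),(38.5,259)]:print(atz(T,p,10))
print(atz(T,(420,200),100),atz(T,(400,168),60),atz(T,(401,290),20))
E
```

```text
grip [513.6   5.2 288.1] [array([-0.1, -0. ]), array([-0.2,  0.1])] [ 128.3 -180.3    0. ] [571.2  21.3   0. ]
knob [495.7  32.3 125.8] [array([-0.2, -0. ]), array([-0.2,  0.1])] [496.8  33.3 127. ] [495.7  31.8 127. ]
pivot [ 612.  -108.8  197. ] [array([-0.8, -0.2]), array([-0.9,  0.5])] [ 614.8 -104.5  200. ] [ 612.2 -110.6  200. ]
pin [ 486.6 -226.2  133.8] [array([0., 0.]), array([ 0., -0.])] [ 487.9 -225.4  135. ] [ 486.3 -225.8  135. ]
topcam [ 352.8  -41.1 1094.9]
[606.4  67.2  10. ]
[ 642.9 -263.8   10. ]
[ 433.7 -251.9   10. ]
[454.5 616.   10. ]
[ 567.2 -402.4  100. ] [ 664.8 -371.9   60. ] [ 345.5 -357.5   20. ]
```

Triangulation fits well: grip (514,5,288), tilt about 0.31, pivot (612,-109), pin (487,-226), swivel about 1.61, knob (496,32). I'll move above the grip with the tool turning on the way.

```bash
cat >> h.py <<'E'
from scipy.spatial.transform import Rotation as Ro
def go(p,yaw=None):
    "shares from the present pose to TCP p (mm), yaw in degrees"
    s=state();R=Ro.from_euler("xyz",s["tool_rot"]).as_matrix()
    sh=R.T@(np.array(p,float)-s["tool_pos"])/500
    dy=0 if yaw is None else -((yaw-np.degrees(s["tool_rot"][2])+180)%360-180)*np.pi/180/.5
    print(np.round(sh,3),"roll",round(dy,3))
E
python3 -m handwheel '[{"translation":[0,0,-0.24],"roll":0},{"translation":[-0.2,-0.16,-0.24],"roll":0.3},{"translation":[-0.99,-0.83,-0.24],"roll":1},{"translation":[-0.99,-0.83,-0.24],"roll":1},{"translation":[-0.99,-0.83,-0.24],"roll":1},{"translation":[-0.99,-0.83,-0.24],"roll":1},{"translation":[-0.99,-0.83,-0.24],"roll":1},{"translation":[-0.99,-0.83,-0.24],"roll":1},{"translation":[-0.99,-0.83,-0.24],"roll":1},{"translation":[-0.99,-0.83,-0.24],"roll":1},{"translation":[-0.99,-0.83,-0.24],"roll":1},{"translation":[-0.99,-0.83,-0.24],"roll":1}]' 0 25
python3 - <<'E'
from h import *
print(state()["joint_pos"]);go((513.6,5.2,345),115)
E
```

```text
time_s: 1.6
tool_pos: [514.3, 2.6, 350.5]
tool_rot: [-3.141, -0.001, 2.383]
ft_force: [-0.7, 0.6, -1.3]
grip_width: 1.002
finger_force: 0.0
[-2.25378013e-01  2.59469853e-01  1.13886079e+00 -2.13075392e-04
  1.74474739e+00 -1.03753133e+00]
[0.005 0.003 0.011] roll 0.752
```

```bash
python3 -m handwheel '[{"translation":[0,0,0],"roll":0.4},{"translation":[0,0,0],"roll":0.75},{"translation":[0,0,0],"roll":0.75},{"translation":[0,0,0],"roll":0.75}]'
python3 - <<'E'
from h import *
m=camera_model("wrist");a=camera("wrist");cv2.imwrite("pics/w1.png",a)
print(proj(m,[513.6,5.2,288]),proj(m,[495.7,32.3,127]),proj(m,[612,-109,200]),proj(m,[487,-226,135]));go((513.6,5.2,272))
import pickle;pickle.dump(m,open("w1.pkl","wb"))
E
```

```text
time_s: 2.1
tool_pos: [513.0, 5.4, 351.2]
tool_rot: [-3.141, -0.0, 2.015]
ft_force: [0.0, -0.4, 0.3]
grip_width: 1.0
finger_force: 0.0
[280.8333729  227.01543063] [276.68295223 159.92733613] [316.30005218 327.52526537] [190.00111178 330.73401611]
[-0.001  0.001  0.159] roll 0
```

View pics/w1.png

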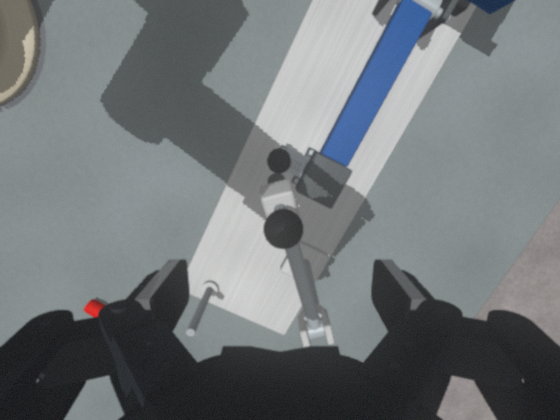

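The wrist picture confirms the estimates: ball at (283,229), knob at (278,160), pin top at (190,330), each within 2 px of prediction. Now I'll descend and grip.

```bash
python3 -m handwheel '[{"translation":[0,0,0.05]},{"translation":[0,0,0.1]},{"translation":[0,0,0.14]},{"translation":[0,0,0.158]},{"translation":[0,0,0.158]}]' || true
python3 - <<'E'
from h import *
print(state()["tool_pos"])
E
```

```text
[512.96454834   5.45874786 351.25759598]schema error: expected keys translation, roll
```

```bash
python3 -m handwheel '[{"translation":[0,0,0.05],"roll":0},{"translation":[0,0,0.1],"roll":0},{"translation":[0,0,0.14],"roll":0},{"translation":[0,0,0.158],"roll":0},{"translation":[0,0,0.158],"roll":0}]' 0 25
python3 -m handwheel '[{"translation":[0,0,0],"roll":0},{"translation":[0,0,0],"roll":0},{"translation":[0,0,0],"roll":0},{"translation":[0,0,0],"roll":0},{"translation":[0,0,0],"roll":0},{"translation":[0,0,0],"roll":0},{"translation":[0,0,0],"roll":0},{"translation":[0,0,0],"roll":0}]' 255 25
```

```text
time_s: 2.78
tool_pos: [513.0, 5.4, 272.3]
tool_rot: [-3.141, -0.0, 2.012]
ft_force: [0.5, -0.2, 0.2]
grip_width: 1.0
finger_force: 0.0
time_s: 3.78
tool_pos: [513.0, 5.4, 272.4]
tool_rot: [3.141, -0.0, 2.011]
ft_force: [0.7, 1.2, 2.1]
grip_width: 0.307
finger_force: 24.5
```

Run:
```python
from h import *
s=state();R=Ro.from_euler("xyz",s["tool_rot"]).as_matrix()
c=np.array([612,-109.]);v=s["tool_pos"][:2]-c;print(np.hypot(*v),np.degrees(np.arctan2(v[1],v[0]))%360)
for k in range(1,7):
    a=np.radians(23.05*k/6);q=np.array([[np.cos(a),-np.sin(a)],[np.sin(a),np.cos(a)]])@v
    print(k,np.round(R.T@np.append(q-v,0)/500,3),round(-a/.5,3))
```

```text
151.2701450171547 130.86071042573582
1 [-0.006 -0.019 -0.   ] -0.134
2 [-0.014 -0.038 -0.   ] -0.268
3 [-0.022 -0.057 -0.   ] -0.402
4 [-0.032 -0.074 -0.   ] -0.536
5 [-0.043 -0.091 -0.   ] -0.67
6 [-0.055 -0.108 -0.   ] -0.805
```

```bash
python3 -m handwheel '[{"translation":[-0.006,-0.019,0],"roll":-0.134},{"translation":[-0.014,-0.038,0],"roll":-0.268},{"translation":[-0.022,-0.057,0],"roll":-0.402},{"translation":[-0.032,-0.074,0],"roll":-0.536},{"translation":[-0.043,-0.091,0],"roll":-0.67},{"translation":[-0.055,-0.108,0],"roll":-0.805},{"translation":[-0.055,-0.108,0],"roll":-0.805}]'
```

```text
time_s: 4.65
tool_pos: [475.7, -42.8, 272.3]
tool_rot: [-3.141, -0.0, 2.412]
ft_force: [-1.8, -0.1, 1.8]
grip_width: 0.308
finger_force: 24.6
```

Going well, with low forces. Two more identical steps.

```bash
python3 -m handwheel '[{"translation":[-0.006,-0.019,0],"roll":-0.134},{"translation":[-0.014,-0.038,0],"roll":-0.268},{"translation":[-0.022,-0.057,0],"roll":-0.402},{"translation":[-0.032,-0.074,0],"roll":-0.536},{"translation":[-0.043,-0.091,0],"roll":-0.67},{"translation":[-0.055,-0.108,0],"roll":-0.805},{"translation":[-0.055,-0.108,0],"roll":-0.805}]'
python3 -m handwheel '[{"translation":[-0.006,-0.019,0],"roll":-0.134},{"translation":[-0.014,-0.038,0],"roll":-0.268},{"translation":[-0.022,-0.057,0],"roll":-0.402},{"translation":[-0.032,-0.074,0],"roll":-0.536},{"translation":[-0.043,-0.091,0],"roll":-0.67},{"translation":[-0.055,-0.108,0],"roll":-0.805},{"translation":[-0.055,-0.108,0],"roll":-0.805}]'
python3 - <<'E'
from h import *
s=state();print(s["joint_pos"]);v=s["tool_pos"][:2]-[612,-109];print(np.hypot(*v),np.degrees(np.arctan2(v[1],v[0]))%360)
E
```

```text
time_s: 5.52
tool_pos: [460.5, -101.2, 272.2]
tool_rot: [-3.142, -0.001, 2.814]
ft_force: [-0.7, 0.1, 1.9]
grip_width: 0.308
finger_force: 24.7
time_s: 6.4
tool_pos: [469.5, -160.9, 272.1]
tool_rot: [3.141, -0.0, -3.067]
ft_force: [1.1, 1.9, 0.7]
grip_width: 0.306
finger_force: 24.6
[-5.69255218e-01  2.57683917e-01  1.36162214e+00  1.06929802e-04
  1.52280250e+00 -2.21431918e+00]
151.69535194308816 199.99868313594817
```

```bash
python3 -m handwheel '[{"translation":[-0.006,-0.019,0],"roll":-0.134},{"translation":[-0.014,-0.038,0],"roll":-0.268},{"translation":[-0.022,-0.057,0],"roll":-0.402},{"translation":[-0.032,-0.074,0],"roll":-0.536},{"translation":[-0.043,-0.091,0],"roll":-0.67},{"translation":[-0.055,-0.108,0],"roll":-0.805},{"translation":[-0.055,-0.108,0],"roll":-0.805}]'
python3 - <<'E'
from h import *
s=state();c=np.array([612,-109,200]);z0=s["tool_pos"][2]-288.1+200
d=np.array([487-612,-226+109,0])/171.2
for a in(.46,.4,.34,.28,.224,.20):go(c+d*174.2*np.cos(a)+[0,0,174.2*np.sin(a)+s["tool_pos"][2]-288.1])
E
```

```text
time_s: 7.28
tool_pos: [501.1, -212.1, 271.9]
tool_rot: [3.14, 0.0, -2.665]
ft_force: [2.2, 3.3, -1.4]
grip_width: 0.308
finger_force: 24.6
[ 0.009 -0.004  0.022] roll 0
[ 0.017 -0.006  0.041] roll 0
[ 0.024 -0.008  0.06 ] roll 0
[ 0.03 -0.01  0.08] roll 0
[ 0.035 -0.011  0.099] roll 0
[ 0.037 -0.012  0.107] roll 0
```

```bash
python3 -m handwheel '[{"translation":[0.009,-0.004,0.022],"roll":0},{"translation":[0.017,-0.006,0.041],"roll":0},{"translation":[0.024,-0.008,0.06],"roll":0},{"translation":[0.03,-0.01,0.08],"roll":0},{"translation":[0.035,-0.011,0.099],"roll":0},{"translation":[0.035,-0.011,0.099],"roll":0},{"translation":[0.035,-0.011,0.099],"roll":0}]'
python3 - <<'E'
from h import *
s=state();v=s["tool_pos"][:2]-[612,-109];print(np.hypot(*v),np.degrees(np.arctan2(v[1],v[0]))%360)
m=camera_model("scene");a=camera("scene");b=camera("top");cv2.imwrite("pics/s2.png",a);cv2.imwrite("pics/t2.png",b)
a=cv2.resize(a[145:265,200:320],(390,390),interpolation=cv2.INTER_CUBIC);b=cv2.resize(b[150:270,265:395],(390,360),interpolation=cv2.INTER_CUBIC)
cv2.imwrite("pics/c2.png",np.hstack([a,cv2.copyMakeBorder(b,0,30,0,0,0)]))
E
```

```text
time_s: 8.15
tool_pos: [487.6, -226.0, 222.7]
tool_rot: [3.141, -0.001, -2.663]
ft_force: [-2.9, -3.0, -0.6]
grip_width: 0.308
finger_force: 24.8
170.76706797887442 223.24498336249619
```

View pics/c2.png

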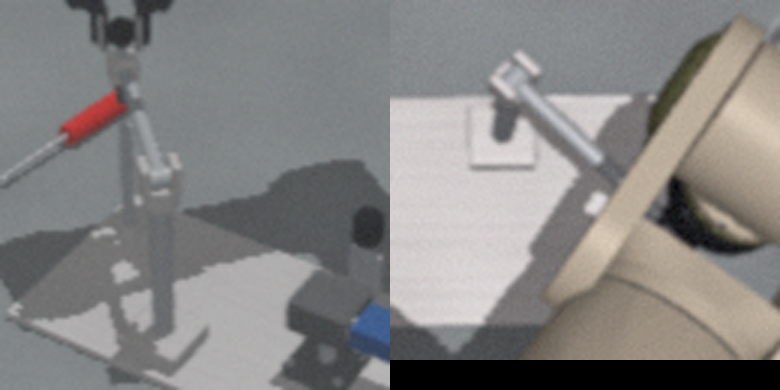

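The grip (crop 120,30) stands above the pin (crop 125,180) and the arm looks level. Next I release, back off upwards and check.

```bash
python3 -m handwheel '[{"translation":[0,0,0],"roll":0},{"translation":[0,0,0],"roll":0},{"translation":[0,0,0],"roll":0},{"translation":[0,0,0],"roll":0},{"translation":[0,0,0],"roll":0},{"translation":[0,0,-0.06],"roll":0},{"translation":[0,0,-0.16],"roll":0},{"translation":[0,0,-0.24],"roll":0},{"translation":[0,0,-0.24],"roll":0}]' 0
python3 - <<'E'
from h import *
S=camera_model("scene");a=camera("scene");m=camera_model("wrist");w=camera("wrist")
print("pred",proj(S,[487,-226,238]),proj(m,[487,-226,238]),proj(m,[487,-226,135]),proj(m,[612,-109,200]))
a=cv2.resize(a[125:225,190:290],(400,400),interpolation=cv2.INTER_CUBIC)
cv2.imwrite("pics/c3.png",np.hstack([a,cv2.resize(w[120:420,130:430],(400,400))]))
import pickle;pickle.dump(m,open("w3.pkl","wb"))
go((495.7,32.3,260),90)
E
```

```text
time_s: 9.38
tool_pos: [488.4, -226.1, 345.8]
tool_rot: [-3.136, 0.003, -2.662]
ft_force: [-0.7, -0.1, -0.1]
grip_width: 1.0
finger_force: 0.0
pred [237.24936576 154.63450081] [281.04004913 210.70485694] [281.03179917 188.35275807] [322.67782291 346.51837096]
[-0.252  0.45   0.165] roll 4.1
```

View pics/c3.png

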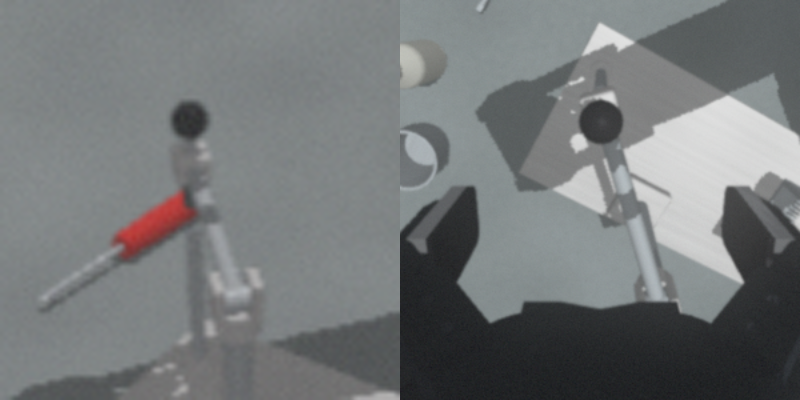

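Parked: the ball appears at scene (237.2,154.8) and wrist (280.8,210.8), both matching the prediction for swivel 0 and level. Next, the latch knob.

```bash
python3 -m handwheel '[{"translation":[-0.06,0.1,0],"roll":0.3},{"translation":[-0.252,0.45,0],"roll":1},{"translation":[-0.252,0.45,0],"roll":1},{"translation":[-0.252,0.45,0],"roll":1},{"translation":[-0.252,0.45,0.04],"roll":1},{"translation":[-0.252,0.45,0.08],"roll":1},{"translation":[-0.252,0.45,0.08],"roll":1}]'
for i in 1 2 3; do python3 -m handwheel '[{"translation":[0,0,0],"roll":0.35},{"translation":[0,0,0],"roll":0.7},{"translation":[0,0,0],"roll":1.0},{"translation":[0,0,0],"roll":1.0}]'|grep tool; done
python3 - <<'E'
from h import *
m=camera_model("wrist");a=camera("wrist");cv2.imwrite("pics/w4.png",a)
print(proj(m,[495.7,32.3,127]))
import pickle;pickle.dump(m,open("w4.pkl","wb"));go((495.7,32.3,260),88)
E
```

```text
time_s: 10.35
tool_pos: [495.0, 32.3, 300.7]
tool_rot: [3.141, -0.005, 3.121]
ft_force: [0.1, -0.2, 0.1]
grip_width: 0.998
finger_force: 0.0
tool_pos: [496.0, 31.6, 303.1]
tool_rot: [3.142, 0.0, 2.621]
tool_pos: [496.0, 31.8, 303.0]
tool_rot: [3.142, 0.0, 2.124]
tool_pos: [495.9, 31.8, 302.9]
tool_rot: [3.142, 0.0, 1.626]
[279.67871432 193.79334659]
[ 0.001 -0.     0.086] roll 0.182
```

View pics/w4.png

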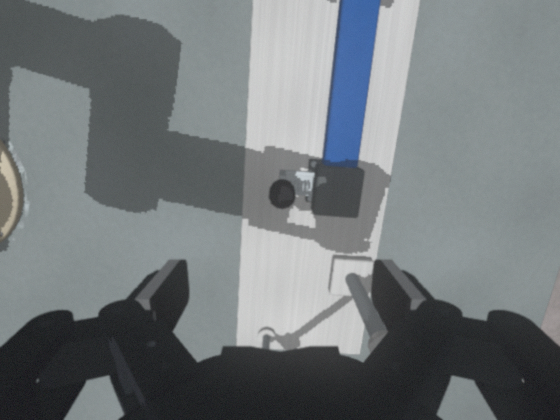

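Knob centre is at (282,194), within 2 px of prediction. The tongue edges run from (324,160) to (338,0) and from (362,160) to (380,0). I'll compute the yaw and final approach.

Run:
```python
from h import *
import pickle
m=pickle.load(open("w4.pkl","rb"))
for p,q in(((324,160),(339,0)),((362,160),(380,0))):
    d=(atz(m,q,90)-atz(m,p,90))[:2];print("yaw",np.degrees(-np.arctan2(d[0],d[1])))
d=(atz(m,(252,0),10)-atz(m,(237,350),10))[:2];print("plate",np.degrees(-np.arctan2(d[0],d[1])))
k=atz(m,(282,194),127);print(k,atz(m,(335,212),98));go((k[0],k[1],112),87)
```

```text
yaw -0.21207113039989242
yaw 0.4350163382077269
plate -0.974908602167761
[498.17449243  32.21319361 127.        ] [562.29067486   8.20950203  98.        ]
[0.    0.005 0.382] roll 0.217
```

```bash
python3 -m handwheel '[{"translation":[0,0.005,0.08],"roll":0.155},{"translation":[0,0.005,0.18],"roll":0.155},{"translation":[0,0.005,0.27],"roll":0.155},{"translation":[0,0.005,0.34],"roll":0.155},{"translation":[0,0.005,0.375],"roll":0.155},{"translation":[0,0.005,0.39],"roll":0.155},{"translation":[0,0.005,0.39],"roll":0.155}]' 0 45
python3 -m handwheel '[{"translation":[0,0,0],"roll":0},{"translation":[0,0,0],"roll":0},{"translation":[0,0,0],"roll":0},{"translation":[0,0,0],"roll":0},{"translation":[0,0,0],"roll":0},{"translation":[0,0,0],"roll":0},{"translation":[0,0,0],"roll":0},{"translation":[0,0,0],"roll":0}]' 255 45
```

```text
time_s: 12.78
tool_pos: [498.5, 32.0, 108.0]
tool_rot: [3.142, 0.0, 1.545]
ft_force: [0.5, -0.8, 0.7]
grip_width: 0.999
finger_force: 0.0
time_s: 13.78
tool_pos: [497.7, 32.1, 108.3]
tool_rot: [-3.14, 0.0, 1.544]
ft_force: [-4.4, -1.0, 6.7]
grip_width: 0.311
finger_force: 43.9
```

```bash
python3 -m handwheel '[{"translation":[0,-0.012,0],"roll":0},{"translation":[0,-0.024,0],"roll":0},{"translation":[0,-0.034,0],"roll":0},{"translation":[0,-0.041,0],"roll":0},{"translation":[0,-0.041,0],"roll":0},{"translation":[0,-0.041,0],"roll":0}]'
```

```text
time_s: 14.52
tool_pos: [479.9, 32.5, 108.4]
tool_rot: [3.136, 0.0, 1.543]
ft_force: [9.3, -0.3, -1.8]
grip_width: 0.314
finger_force: 44.4
```

```bash
python3 -m handwheel '[{"translation":[0,-0.006,0],"roll":0},{"translation":[0,-0.006,0],"roll":0},{"translation":[0,-0.006,0],"roll":0}]'
python3 -m handwheel '[{"translation":[0.002,0,-0.012],"roll":0},{"translation":[0.005,0,-0.024],"roll":0},{"translation":[0.005,0,-0.024],"roll":0}]'
```

```text
time_s: 14.9
tool_pos: [477.1, 32.5, 108.4]
tool_rot: [3.136, 0.0, 1.543]
ft_force: [10.7, 1.8, -3.3]
grip_width: 0.311
finger_force: 44.4
time_s: 15.28
tool_pos: [477.0, 35.2, 120.4]
tool_rot: [3.136, 0.0, 1.543]
ft_force: [10.6, 2.8, -6.4]
grip_width: 0.308
finger_force: 44.6
```

The load is 6 N at 12 mm, so the ball is free. Now I'll continue along the circle.

```bash
python3 -m handwheel '[{"translation":[0.003,0,-0.012],"roll":0},{"translation":[0.007,0,-0.023],"roll":0},{"translation":[0.011,0,-0.035],"roll":0},{"translation":[0.015,0,-0.047],"roll":0},{"translation":[0.024,0,-0.069],"roll":0},{"translation":[0.034,0,-0.092],"roll":0},{"translation":[0.045,0,-0.113],"roll":0},{"translation":[0.058,0,-0.135],"roll":0},{"translation":[0.058,0,-0.135],"roll":0},{"translation":[0.058,0,-0.135],"roll":0}]'
python3 - <<'E'
from h import *
S=camera_model("scene");a=camera("scene");b=camera("top")
import numpy as np
# knob at the tool, coupler predicted for angle .35
for t in(0,.35):
    c=np.array([562,29+240-240*np.cos(t)-0,78+240*np.sin(t)]);print(t,proj(S,c+[0,0,20]))
print(proj(S,[487,-226,238]))
cv2.imwrite("pics/s5.png",a)
cv2.imwrite("pics/c5.png",cv2.resize(a[120:270,190:390],(800,600),interpolation=cv2.INTER_CUBIC))
E
```

```text
time_s: 16.52
tool_pos: [477.7, 63.8, 187.6]
tool_rot: [3.136, 0.001, 1.543]
ft_force: [10.8, -1.3, -5.2]
grip_width: 0.309
finger_force: 44.8
0 [300.79518721 234.70550393]
0.35 [306.78494002 213.57754585]
[237.24936576 154.63450081]
```

View pics/c5.png

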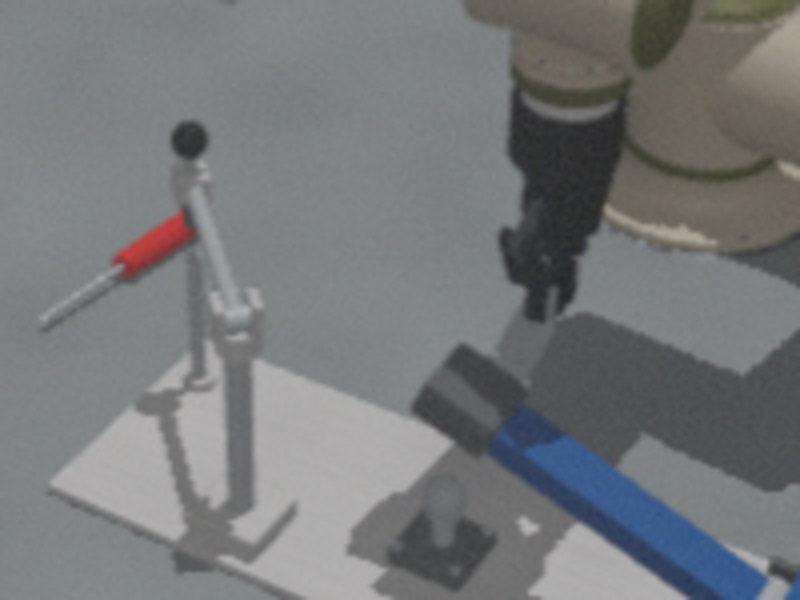

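The tongue is raised, with the coupler top at scene (308,214) against a predicted (307,214) for 0.35 rad. The ball stands bare at crop (440,510), and the sensor arm is still parked. I'm handing in.

```bash
python3 -c "
from rig import *
print(close_job())"
```

```text
the job is handed in; nothing more can be done
None
```

The job is handed in, with no verdict returned: the sensor arm is parked level over its pin and released, the latch is held out, and the tongue is held with the coupler about 8 cm above the ball; I never touched the screwdriver, bottle or cup.

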